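# Sort the watch-part pots and hold the sprung magnifier over them

### The job

Sort the three small pots by lid colour, standing both red-lidded pots upright in the red tray and the blue-lidded pot upright in the blue tray, while the magnifier arm stays parked. Then swing the magnifier arm by its orange handle against its spring, over the trays, until it is fully against its stop, and finish while holding it there with the gripper (let go and it springs back). Leave the black eyeglass, the metal tin and the screwdriver where they lie.

Things in the scene. Friction and masses are not known exactly. Their poses are not given: they have to be found in the camera images.
- pot_red1_c (a point): small round parts pot, 30 mm diameter, 32 mm tall, upright on the bench: bare aluminium below, red lid on the top 12 mm. The point is its centre, half-way up (16 mm above its underside); z is its axis. About 45 g.
- pot_red2_c (a point): small round parts pot, 30 mm diameter, 32 mm tall, upright on the bench: bare aluminium below, red lid on the top 12 mm. The point is its centre, half-way up (16 mm above its underside); z is its axis. About 45 g.
- pot_blue_c (a point): small round parts pot, 30 mm diameter, 32 mm tall, upright on the bench: bare aluminium below, blue lid on the top 12 mm. The point is its centre, half-way up (16 mm above its underside); z is its axis. About 45 g.
- tray_red: red shallow rectangular tray fixed on the magnifier stand's base plate, outside 126 x 88 mm (its x by its y), 12 mm high over its underside, walls and floor 4 mm thick. Origin at the centre of its underside, 8 mm above the bench; z up. The two trays lie side by side, long sides together; which one is on which side varies.
- tray_blue: blue shallow rectangular tray fixed on the magnifier stand's base plate, outside 126 x 88 mm (its x by its y), 12 mm high over its underside, walls and floor 4 mm thick. Origin at the centre of its underside, 8 mm above the bench; z up. The two trays lie side by side, long sides together; which one is on which side varies.
- stand: fixed magnifier stand: grey base plate 250 x 200 x 8 mm under the trays, with a steel post. Origin on the bench below the middle between the trays; the plate spans x -75 to +175 mm, y -100 to +100; its -x side roughly faces the robot. The post stands at x +140, y 0, at most 40 mm wide; its top with the arm's hub is 137 mm above the bench.
- pivot (a point): the upright axis that the magnifier arm turns about, on top of the post, 130 mm above the bench, at arm height. Its frame is parallel to the stand's.
- mag_arm (a joint): turn of the magnifier arm about the pivot, rad, growing anticlockwise from above: 0 parked (out to the stand's +y side), 1.6 at its stop (along the stand's -x, over the trays). A spring always pulls it back to 0: at the handle about 1 N parked, 4 N at the stop; no latch. Flat arm 125 to 135 mm above the bench; clear lens in a black ring 82 mm across, centred 115 mm from the pivot.
- handle (a point): orange upright round handle at the arm's outer end, 16 mm diameter; it stands free from 134 to 179 mm above the bench, and can be pinched from above in any direction, its centre 175 mm from the pivot axis. The point is its centre, 156.5 mm above the bench.
- eyeglass: bystander: black watchmaker's eyeglass, a cone 38 mm wide and 28 mm tall; origin at the centre of its underside
- tin: bystander: round metal tin, 60 mm wide, 22 mm tall; origin at the centre of its underside
- screwdriver: bystander: screwdriver with a green handle, 120 mm long lying along its x; origin under its middle
There are look-alikes about, which are no part of the job. Leave any yellow look-alike of the part that bears pot_red2_c alone.

How it is judged:
On the way, in this order (a step that is already met when the one before it is completed fails the run):
1. all three pots stand in the trays of their lid colours, let go, with the magnifier arm still parked (x of pot_red1_c in the frame of tray_red between -0.047 and 0.047 m and y of pot_red1_c in the frame of tray_red between -0.029 and 0.029 m and z of each of pot_red1_c, pot_red2_c in the frame of tray_red below 0.024 m and angle between each of pot_red1_c, pot_red2_c, pot_blue_c's own z axis and vertical below 0.15 rad and contact force between the fingers and pot_red1 below 0.1 N and linear speed of each of pot_red1, pot_red2, pot_blue below 0.03 m/s and x of pot_red2_c in the frame of tray_red between -0.047 and 0.047 m and y of pot_red2_c in the frame of tray_red between -0.029 and 0.029 m and contact force between the fingers and pot_red2 below 0.1 N and x of pot_blue_c in the frame of tray_blue between -0.047 and 0.047 m and y of pot_blue_c in the frame of tray_blue between -0.029 and 0.029 m and z of pot_blue_c in the frame of tray_blue below 0.024 m and contact force between the fingers and pot_blue below 0.1 N and value of joint mag_arm below 0.25 rad), for 0.2 s.
2. the magnifier arm is at its stop, held by the gripper (value of joint mag_arm above 1.54 rad and contact force between the fingers and mag_arm above 1 N), for 0.2 s.
At the end, for the whole second after the job is handed in: Red-lidded pots stand (tilt under 0.15 rad) on the red tray's floor, the blue one on the blue tray's, centres within 47 mm along and 29 mm across of the tray's centre, still and untouched; magnifier arm at its stop (joint above 1.54 rad), pressed by the fingers with over 1 N (all of step 2 and x of pot_red1_c in the frame of tray_red between -0.047 and 0.047 m and y of pot_red1_c in the frame of tray_red between -0.029 and 0.029 m and z of each of pot_red1_c, pot_red2_c in the frame of tray_red below 0.024 m and angle between each of pot_red1_c, pot_red2_c, pot_blue_c's own z axis and vertical below 0.15 rad and contact force between the fingers and pot_red1 below 0.1 N and linear speed of each of pot_red1, pot_red2, pot_blue below 0.03 m/s and x of pot_red2_c in the frame of tray_red between -0.047 and 0.047 m and y of pot_red2_c in the frame of tray_red between -0.029 and 0.029 m and contact force between the fingers and pot_red2 below 0.1 N and x of pot_blue_c in the frame of tray_blue between -0.047 and 0.047 m and y of pot_blue_c in the frame of tray_blue between -0.029 and 0.029 m and z of pot_blue_c in the frame of tray_blue below 0.024 m and contact force between the fingers and pot_blue below 0.1 N); the arm keeps its last pose, push and grip.
It fails at once if the eyeglass is moved by more than 30 mm (distance of eyeglass from where it was at the start of the episode above 0.03 m).
It fails at once if the tin is moved by more than 30 mm (distance of tin from where it was at the start of the episode above 0.03 m).
It fails at once if the screwdriver is moved by more than 30 mm (distance of screwdriver from where it was at the start of the episode above 0.03 m).
It also fails if it takes over 72 s, if anything falls off the work surface, if the arm or the gripper's body presses on something with over 40 N, if the wrist force passes 120 N, or if a joint passes its speed limit or range.

### The arm

A 6-joint arm with a two-finger parallel gripper is mounted at the origin on the work surface. World frame = base frame: x ahead of the robot, y to its left, z up, the work surface at z = 0. Lengths are in m, angles in rad, forces in N, time in s.
With the tool pointing down it reaches from about 0.325 to 0.9 m from the base axis. Payload 6.1 kg.
Tool frame: the origin (TCP) lies on the front face of the gripper's body, between the roots of the fingers; the fingertips stand 70 mm ahead of it and the grasp point (between the pads) lies 51 mm ahead of it; z points along the fingers, x is the direction in which the jaws open and shut, and the axes are right-handed (so a half turn about z gives the same grasp; the last joint's range is limited). The gripper opens to 87 mm and grips with 3 to 60 N. Pads are 19 mm wide; open, the fingers measure 117 mm over their backs; the gripper's body (75 mm by 190 mm) begins 51 mm behind the grasp point.
Start: joints at [-1.238, 0.22, 1.526, -0, 1.395, -0.126], TCP at [0.277, -0.56, 0.292] pointing down, gripper open.
Joint ranges: [-2.98, 2.98], [-0.91, 2.08], [0.09, 2.57], [-1.24, 4.39], [0.2, 2.65], [-2.68, 2.68]. Speed limits (rad/s): [2.57, 2.57, 3.01, 3.14, 3.14, 3.14].

### API

Orientations are given as a unit quaternion [x, y, z, w].
In Python, from station import env gives the robot as it stands.
- The arm moves only by the tool arm_command, never from a script. Its argument "steps" is a list of rows, each a list of 3 entries, a list of its own where there are three numbers: the finger opening in m, from 0 to 0.087, then the shift along the world's x, y, z in m, then the turn, a rotation vector about the world's x, y, z in degrees. In form: [[hand, [dx, dy, dz], [wx, wy, wz]], ...]. A call has 1 to 20 rows; each row shifts and turns the pose as measured when the row begins; what a row does not reach is not made up. A row lasts 1/12 s, in which the tool goes at most 41.7 mm and 7.16 degrees, less where a joint would pass 70% of its speed; a pose out of reach is approached as far as the arm can. A call is refused whole if a number of a shift passes 0.0417 or a number of a turn 7.16, either way. A call with a gripper value outside its range is refused whole. The fingers move at their own pace and stop on an object; the grip force is fixed at half the most. Time passes only in rows, so rows that do not move let the fingers close. It gives the time, the measured TCP pose, the force and the opening at its end, in the units of the state.
- env.observe(): the state, without advancing time (a new reading comes with each control period).
- env.grab_frame(name): name is "scene" or "side" or "wrist"; returns the picture (400x640x3 uint8, red, green, blue); there is no depth.
- env.get_calibration(name): a dict with "vertical_fov" (degrees; the focal length in pixels is half the picture's height over the tangent of half this angle, whatever the lens; pixels are square), "cx", "cy" (the principal point, pixels), "xyz" and "orientation" of the camera in the world. Camera axes: x right, y down, z forward; pixel columns grow to the right and rows downward; lengths in m; the calibration is good to about 2 mm. A picture is of the moment at which its call begins: read the wrist's pose just before it. get_calibration takes no time and is no camera call; for the wrist camera it gives the pose at the moment of the call.
- env.finish_job(): hands the job in, once; it reports no verdict.
Trained networks look in the newest picture that a camera, given by its name, has taken for a name from the list of things; names that differ only in an ending like _2 or _b are one class to them, and where a whole thing is asked for, a point or a joint stands for the part that bears it (a point fixed in the world has none). Each returns a list of dicts, best first, with "confidence" (0 to 1); they miss things now and then, are a little off and sometimes report something else, mostly with a low value. They report only what shows in the picture. A call takes as long as a camera call. They do not tell look-alikes from the thing itself.
- env.spot_in(query, camera): "extent" ([left, top, right, bottom] in pixels, round what is visible of it).
- env.spot_point(query, camera): "centre" ([column, row] in pixels: a listed point, or the origin of a listed thing).
The state is a dict: "time": time; "joint_pos": joint angles; "qd": joint speeds; "effort": joint torques, N m; "eef_pos": TCP position; "tcp_rot": TCP orientation; "contact_force": force on the tool from outside, world axes, zero at the start; "moment": the same for the moment, N m; "gripper_width": finger opening in m.
Only numpy, scipy, OpenCV 4.12 (cv2) and the standard library are available. Lean on these libraries where they do the work, as an engineer would, in place of code of your own. Each camera call takes 0.05 s, during which the arm holds its last target.

## Working session

There is one attempt and no reset: what is moved stays moved. The work goes in short steps, Python scripts to look and compute and a tool call to move; the robot and the scene stay as the last step left them, time stands still between calls to the robot, and variables do not carry over. Pictures are saved under pics/ and viewed, and the job is handed in when it is done.

Besides the shell and the picture viewer there is one more tool, called as a command line: name --argument value ..., lists and objects as JSON in quotes. arm_command: Moves the arm, as the interface text tells. Its arguments: {"type":"object","properties":{"steps":{"type":"array","items":{"type":"array"}}},"required":["steps"]}

```bash
mkdir -p pics; ls
cat > h.py <<'E'
import numpy as np, cv2
from scipy.spatial.transform import Rotation as R
from station import env
def save(n,f):
    im=env.grab_frame(n); cv2.imwrite('pics/'+f,im[:,:,::-1]); return im
def cal(n):
    c=env.get_calibration(n); f=200/np.tan(np.radians(c['vertical_fov'])/2)
    return c,f
def px2w(n,u,v,z,c=None):
    c=c or env.get_calibration(n); f=200/np.tan(np.radians(c['vertical_fov'])/2)
    d=R.from_quat(c['orientation']).apply([(u-c['cx'])/f,(v-c['cy'])/f,1]) if len(np.shape(c['orientation']))==1 and len(c['orientation'])==4 else np.array(c['orientation'])@[(u-c['cx'])/f,(v-c['cy'])/f,1]
    o=np.array(c['xyz']); return o+d*(z-o[2])/d[2]
E
python3 - <<'E'
from h import *
for n in ['scene','side','wrist']:
    save(n,n+'0.png'); print(n,env.get_calibration(n))
    for q in ['pot_red1_c','pot_blue_c','tray_red','tray_blue','stand','handle','pivot','eyeglass','tin','screwdriver']:
        r=env.spot_point(q,n); print(q,[(np.round(x['centre'],1).tolist(),round(x['confidence'],2)) for x in r])
print(env.observe())
E
```

```text
pics
scene {'vertical_fov': 51.79823372218665, 'cx': 317.68047902355636, 'cy': 199.569993811717, 'xyz': array([ 1.26885097, -0.20842808,  0.68473075]), 'orientation': array([ 0.69781815,  0.55421213, -0.29283588, -0.34662068])}
pot_red1_c [([240.7, 261.9], 0.63)]
pot_blue_c [([202.9, 239.8], 0.51)]
tray_red [([321.1, 228.4], 0.82)]
tray_blue [([359.4, 229.2], 0.84)]
stand [([342.2, 231.1], 0.58), ([216.5, 213.4], 0.31)]
handle [([429.4, 220.4], 0.93), ([257.4, 228.4], 0.73)]
pivot []
eyeglass []
tin [([272.0, 314.2], 0.78)]
screwdriver [([179.4, 322.7], 0.97), ([215.1, 213.3], 0.58), ([341.3, 230.2], 0.31)]
side {'vertical_fov': 42.27642533336193, 'cx': 313.6382543785837, 'cy': 200.27396995846055, 'xyz': array([ 0.46732739, -0.89771322,  0.84825588]), 'orientation': array([ 0.91020144, -0.02605541,  0.02179944, -0.41277019])}
pot_red1_c [([219.2, 326.4], 0.69), ([334.4, 300.7], 0.68)]
pot_blue_c [([280.2, 338.7], 0.52)]
tray_red [([284.5, 227.4], 0.94), ([355.8, 183.4], 0.32)]
tray_blue [([302.9, 203.3], 0.88), ([365.4, 131.4], 0.21)]
stand [([404.2, 282.7], 0.35)]
handle [([368.8, 1
[... 509 characters left out ...]
e': 1.65, 'joint_pos': array([-1.23809376e+00,  2.20406998e-01,  1.52649251e+00, -1.81427627e-05,
        1.39468220e+00, -1.26096371e-01]), 'qd': array([ 8.43163967e-04, -7.90312577e-04,  4.22773426e-05,  3.90911933e-04,
       -6.63728852e-04,  4.84980919e-04]), 'effort': array([ 2.87159446e-04, -4.94539940e+01, -3.87709093e+01,  7.00298301e-02,
        4.68604127e-02,  1.79191181e-05]), 'eef_pos': array([ 0.27678901, -0.56036875,  0.29223727]), 'tcp_rot': array([ 8.49374600e-01, -5.27790478e-01, -1.38189799e-06,  1.03830705e-05]), 'contact_force': array([ 0.03597206,  0.13779449, -0.33173425]), 'moment': array([-0.00925943,  0.00446319, -0.03362328]), 'gripper_width': 0.08719520794179411}
```

View pics/scene0.png

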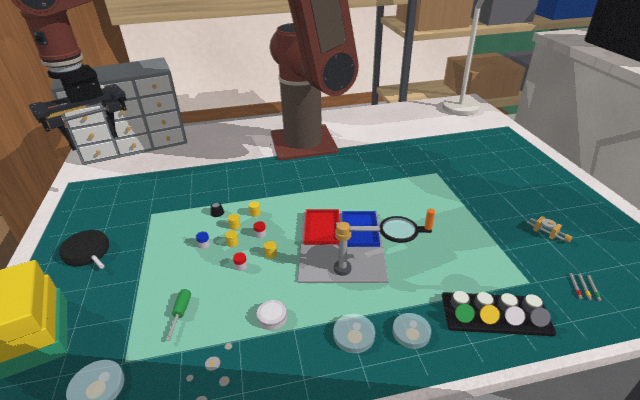

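View pics/side0.png

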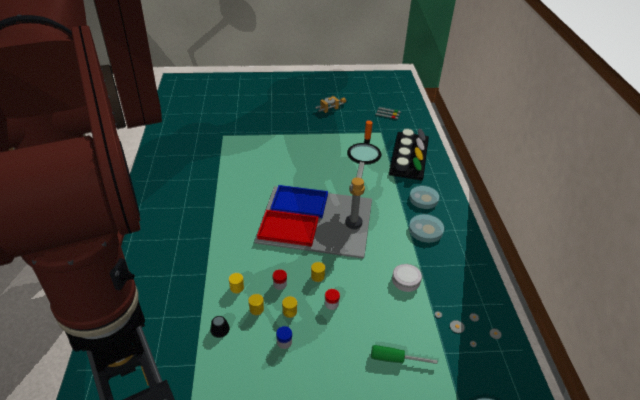

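View pics/wrist0.png

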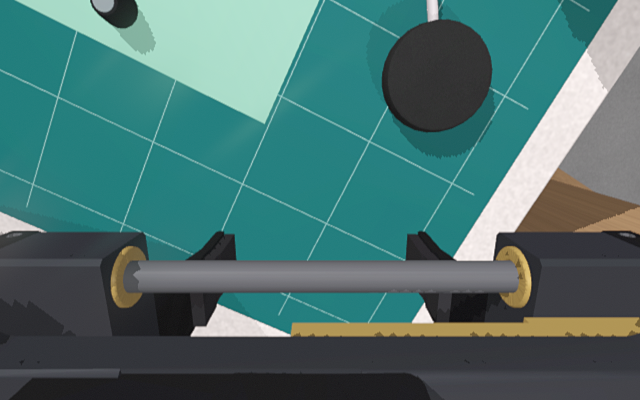

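Run:
```python
from h import *
for n,box in [('scene',(160,180,460,300)),('side',(190,100,440,360))]:
    im=cv2.imread(f'pics/{n}0.png'); a,b,c,d=box
    cr=im[b:d,a:c]; s=2.6 if n=='scene' else 2.3
    cv2.imwrite(f'pics/{n}0z.png',cv2.resize(cr,None,fx=s,fy=s,interpolation=2))
    hsv=cv2.cvtColor(im,cv2.COLOR_BGR2HSV); H,S,V=cv2.split(hsv)
    M={'red':((H<8)|(H>172))&(S>170)&(V>70),'blue':(H>108)&(H<128)&(S>130)&(V>50),'yel':(H>17)&(H<30)&(S>150)&(V>100),'orange':(H>8)&(H<=17)&(S>170)&(V>100)}
    for k,m in M.items():
        m=m.astype(np.uint8); m[:b]=0;m[d:]=0;m[:,:a]=0;m[:,c:]=0
        N,L,st,ce=cv2.connectedComponentsWithStats(m)
        for i in range(1,N):
            if st[i,4]>25: print(n,k,st[i].tolist(),ce[i].round(1), 'z27',px2w(n,*ce[i],0.027).round(4),'z18',px2w(n,*ce[i],0.018).round(4),'z156',px2w(n,*ce[i],0.1565).round(4))
```

```text
scene red [304, 210, 35, 35, 1102] [320.7 226.6] z27 [ 0.4958 -0.0477  0.027 ] z18 [ 0.4852 -0.0455  0.018 ] z156 [ 0.648  -0.0794  0.1565]
scene red [254, 222, 11, 10, 92] [259.  226.3] z27 [ 0.4573 -0.1974  0.027 ] z18 [ 0.4462 -0.1973  0.018 ] z156 [ 0.6171 -0.1996  0.1565]
scene red [234, 253, 12, 12, 118] [239.3 258.2] z27 [ 0.5604 -0.2529  0.027 ] z18 [ 0.5507 -0.2535  0.018 ] z156 [ 0.6999 -0.2442  0.1565]
scene blue [342, 211, 36, 15, 489] [359.7 217.7] z27 [0.4856 0.0565 0.027 ] z18 [0.4749 0.0601 0.018 ] z156 [0.6398 0.0043 0.1565]
scene blue [347, 231, 33, 16, 477] [364.  238.8] z27 [0.5654 0.0429 0.027 ] z18 [0.5558 0.0463 0.018 ] z156 [ 0.7039 -0.0066  0.1565]
scene blue [196, 232, 13, 11, 109] [201.8 236.7] z27 [ 0.463  -0.3377  0.027 ] z18 [ 0.4519 -0.3394  0.018 ] z156 [ 0.6216 -0.3122  0.1565]
scene yel [249, 202, 11, 15, 136] [254.2 208.6] z27 [ 0.3803 -0.2024  0.027 ] z18 [ 0.3682 -0.2023  0.018 ] z156 [ 0.5553 -0.2036  0.1565]
scene yel [225, 214, 15, 33, 313] [232.5 230.2] z27 [ 0.4562 -0.2633  0.027 ] z18 [ 0.445 -0.264  0.018] z156 [ 0.6162 -0.2525  0.1565]
sce
[... 1325 characters left out ...]
  -0.0819  0.1565]
side yel [311, 262, 14, 14, 130] [317.9 267.6] z27 [ 0.5386 -0.1765  0.027 ] z18 [ 0.5394 -0.1686  0.018 ] z156 [ 0.5273 -0.2902  0.1565]
side yel [229, 273, 14, 20, 219] [235.5 282.2] z27 [ 0.3682 -0.2072  0.027 ] z18 [ 0.3671 -0.1997  0.018 ] z156 [ 0.3838 -0.3161  0.1565]
side yel [249, 294, 14, 15, 159] [255.9 300.6] z27 [ 0.4104 -0.2559  0.027 ] z18 [ 0.4097 -0.2489  0.018 ] z156 [ 0.4194 -0.3571  0.1565]
side yel [282, 297, 15, 20, 192] [289.5 305. ] z27 [ 0.4761 -0.2702  0.027 ] z18 [ 0.4762 -0.2634  0.018 ] z156 [ 0.4747 -0.3692  0.1565]
side orange [365, 121, 7, 18, 88] [368.  129.4] z27 [0.7198 0.3397 0.027 ] z18 [0.7226 0.3533 0.018 ] z156 [0.68   0.1446 0.1565]
```

```bash
sleep 0
```

```text
(no output)
```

View pics/scene0z.png

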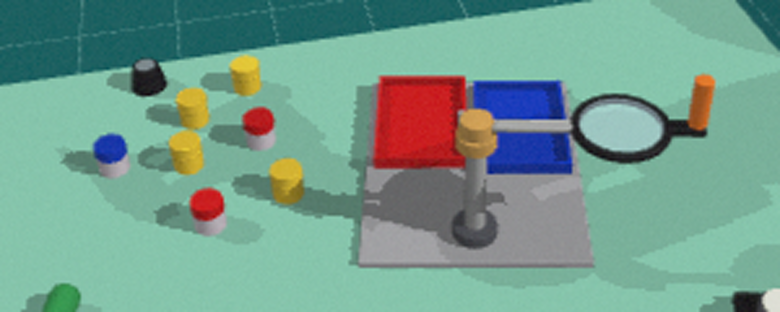

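View pics/side0z.png

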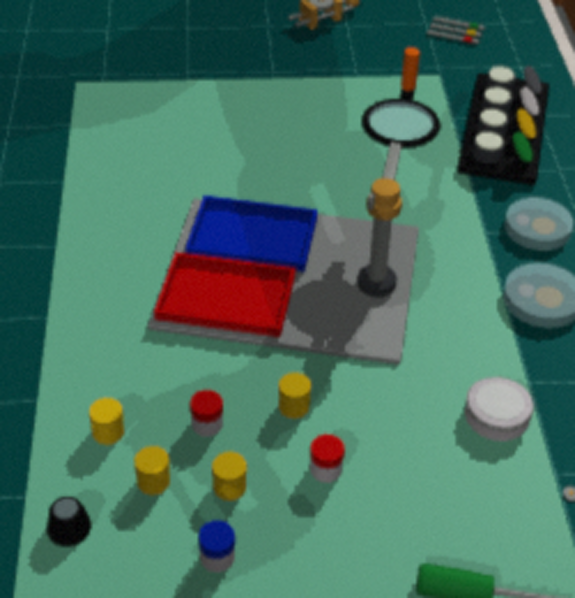

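Run:
```python
from h import *
from scipy.optimize import least_squares
def proj(n,P):
    c=env.get_calibration(n); f=200/np.tan(np.radians(c['vertical_fov'])/2)
    p=R.from_quat(c['orientation']).inv().apply(np.array(P)-c['xyz']); return p[:,:2]/p[:,2:]*f+[c['cx'],c['cy']]
S=lambda x,y:(190+x/2.3,100+y/2.3); C=lambda x,y:(160+x/2.6,180+y/2.6)
# stand-frame points, r/b side: which is +y : blue is +y
side=[((.175,.1,.008),S(418,228)),((.175,-.1,.008),S(402,359)),((-.075,-.1,.008),S(148,328)),((.14,0,.137),S(385,184)),
 ((-.14+.14,.175,.1565) if 0 else (.14,.175,.1565),(368,129.4))]
scene=[((.175,-.1,.008),C(358,265)),((.175,.1,.008),C(594,265)),((.14,.175,.1565),(429.4,218.9)),((.14,0,.137),C(475,117))]
def f(p):
    c,s=np.cos(p[2]),np.sin(p[2]); r=[]
    for n,l in (('side',side),('scene',scene)):
        P=[(p[0]+c*a[0]-s*a[1],p[1]+s*a[0]+c*a[1],a[2]) for a,_ in l]
        r.append(proj(n,P)-np.array([b for _,b in l]))
    return np.vstack(r).ravel()
s=least_squares(f,[.5,0,0],loss='soft_l1'); print(s.x,f(s.x).reshape(-1,2).round(1))
p=s.x; Rm=R.from_euler('z',p[2])
g=lambda a:(Rm.apply(a)[:2]+p[:2]).round(4)
for y in (-.044,.044): print('tray',y,g([0,y,0]))
print('pivot',g([.14,0,0]),'handle0',g([.14,.175,0]),'handle stop',g(np.array([.14,0,0])+.175*np.array([-np.sin(1.6),np.cos(1.6),0])))
# overlay: walls tray
for n in('side','scene'):
    im=cv2.imread(f'pics/{n}0.png')
    for a in [(x,y,.02) for x in(-.063,.063) for y in(-.088,0,.088)]+[(x,y,.008) for x in(-.075,.175) for y in(-.1,.1)]:
        u=proj(n,[(*(Rm.apply(a)[:2]+p[:2]),a[2])])[0]; cv2.circle(im,tuple(int(v*4) for v in u),6,(255,255,255),1,shift=2)
    b=(240,160,470,300) if n=='scene' else (230,110,400,280)
    cr=im[b[1]:b[3],b[0]:b[2]]; cv2.imwrite(f'pics/fit_{n}.png',cv2.resize(cr,None,fx=3.3,fy=3.3))
```

```text
[ 0.4985221   0.00404973 -0.23804363] [[ 0.8 -0.6]
 [-0.2  1. ]
 [-0.2 -0.9]
 [ 0.7  1.4]
 [-1.5  0.8]
 [-0.4 -0.2]
 [ 0.4 -0.2]
 [ 0.2 -0.7]
 [ 0.5  1. ]]
tray -0.044 [ 0.4881 -0.0387]
tray 0.044 [0.5089 0.0468]
pivot [ 0.6346 -0.029 ] handle0 [0.6758 0.1411] handle stop [0.4634 0.0073]
```

View pics/fit_scene.png

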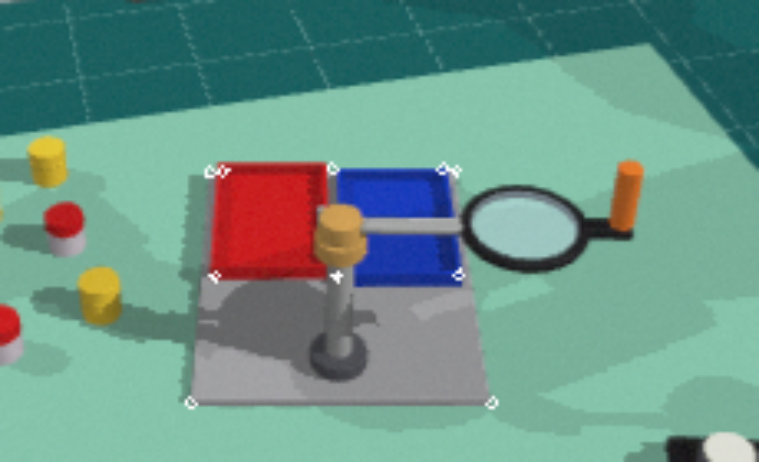

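View pics/fit_side.png

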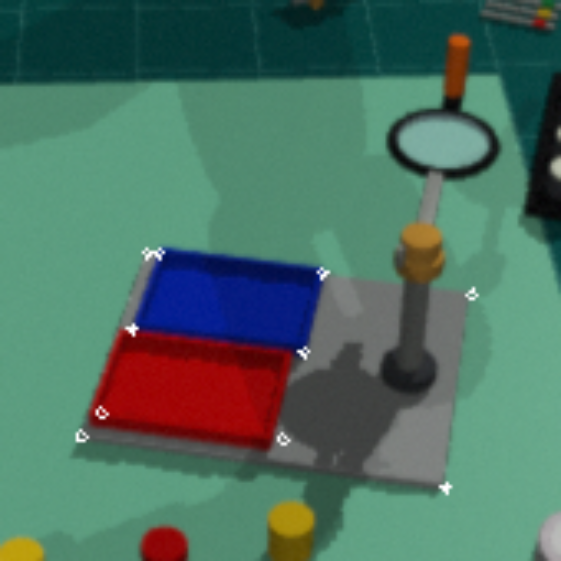

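arm_command --steps '[[0.056, [0.015, 0.0303, -0.0077], [0, 0, -3.33]], [0.056, [0.015, 0.0303, -0.0077], [0, 0, -3.33]], [0.056, [0.015, 0.0303, -0.0077], [0, 0, -3.33]], [0.056, [0.015, 0.0303, -0.0077], [0, 0, -3.33]], [0.056, [0.015, 0.0303, -0.0077], [0, 0, -3.33]], [0.056, [0.015, 0.0303, -0.0077], [0, 0, -3.33]], [0.056, [0.015, 0.0303, -0.0077], [0, 0, -3.33]], [0.056, [0.015, 0.0303, -0.0077], [0, 0, -3.33]], [0.056, [0.015, 0.0303, -0.0077], [0, 0, -3.33]], [0.056, [0.015, 0.0303, -0.0077], [0, 0, -3.33]], [0.056, [0.015, 0.0303, -0.0077], [0, 0, -3.33]], [0.056, [0.015, 0.0303, -0.0077], [0, 0, -3.33]], [0.056, [0, 0, 0], [0, 0, 0]]]'

```text
time: 2.73
eef_pos: [0.4593, -0.1828, 0.1985]
tcp_rot: [-0.6, 0.8, -0.003, -0.003]
contact_force: [-0.2, 0.7, -0.6]
gripper_width: 0.0563
```

```bash
cat >> h.py <<'E'
def st():
    o=env.observe(); r=R.from_quat(o['tcp_rot']); x=r.apply([1,0,0]); z=r.apply([0,0,1])
    print('t',round(o['time'],2),'tcp',o['eef_pos'].round(4),'yaw',round(np.degrees(np.arctan2(x[1],x[0])),1),'z',z.round(3),'w',round(o['gripper_width'],4),'F',o['contact_force'].round(1),'q',o['joint_pos'].round(2)); return o
def blobs(n,zs=0.027,mn=60,f=None):
    c=env.get_calibration(n); im=env.grab_frame(n)[:,:,::-1].copy()
    if f: cv2.imwrite('pics/'+f,im)
    H,S,V=cv2.split(cv2.cvtColor(im,cv2.COLOR_BGR2HSV))
    for k,m in {'red':((H<8)|(H>172))&(S>150)&(V>70),'blue':(H>108)&(H<128)&(S>130)&(V>50)}.items():
        N,L,s,ce=cv2.connectedComponentsWithStats(m.astype(np.uint8))
        for i in range(1,N):
            if s[i,4]>mn: print(n,k,s[i].tolist(),ce[i].round(1),px2w(n,*ce[i],zs,c).round(4))
E
python3 - <<'E'
from h import *
st(); blobs('wrist',0.03,150,'w1.png')
E
```

```text
t 2.73 tcp [ 0.4593 -0.1828  0.1985] yaw -106.2 z [-0.001 -0.007 -1.   ] w 0.0563 F [-0.2  0.7 -0.6] q [-0.53 -0.    1.95 -0.01  1.19  1.32]
wrist red [353, 20, 42, 47, 1516] [373.6  43.3] [ 0.5609 -0.2515  0.03  ]
wrist red [80, 146, 131, 115, 9566] [146.7 191.2] [ 0.5062 -0.0546  0.03  ]
wrist red [319, 181, 37, 38, 1090] [336.9 199.8] [ 0.4578 -0.1961  0.03  ]
wrist blue [488, 124, 46, 38, 1406] [511.  142.2] [ 0.4644 -0.3355  0.03  ]
wrist blue [0, 141, 96, 119, 9227] [ 41.7 198.9] [0.5234 0.0269 0.03  ]
```

View pics/w1.png

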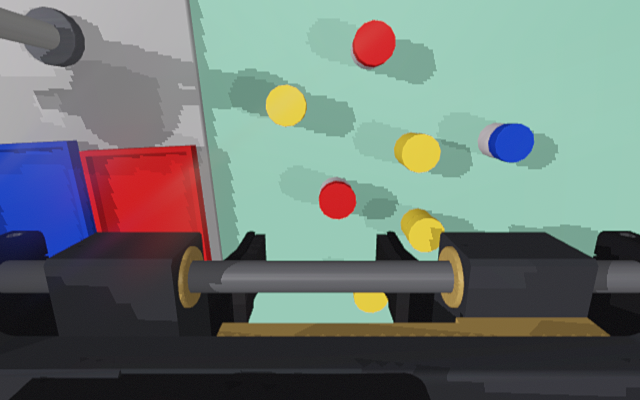

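arm_command --steps '[[0.056, [-0.0013, -0.0132, 0], [-0.4, 0, 2.6]], [0.056, [0, 0, -0.025], [0, 0, 0]], [0.056, [0, 0, -0.025], [0, 0, 0]], [0.056, [0, 0, -0.02], [0, 0, 0]], [0.056, [0, 0, -0.01], [0, 0, 0]], [0.056, [0, 0, 0], [0, 0, 0]]]'

```text
time: 3.28
eef_pos: [0.459, -0.204, 0.1212]
tcp_rot: [-0.623, 0.782, -0.012, -0.005]
contact_force: [0.8, 0.2, -0.3]
gripper_width: 0.0557
```

```bash
python3 -c "
from h import *
st()"
```

```text
t 3.28 tcp [ 0.459  -0.204   0.1212] yaw -102.9 z [ 0.007 -0.024 -1.   ] w 0.0557 F [ 0.8  0.2 -0.3] q [-0.57  0.12  1.99 -0.02  1.01  1.24]
```

arm_command --steps '[[0.056, [-0.001, 0.006, 0], [1.1, 0.3, 0]], [0.056, [0, 0, 0], [0, 0, 0]], [0.056, [0, 0, 0], [0, 0, 0]]]'

```text
time: 3.53
eef_pos: [0.4581, -0.1995, 0.1231]
tcp_rot: [-0.623, 0.782, -0.002, -0.001]
contact_force: [0.5, -0.4, 0.5]
gripper_width: 0.0561
```

```bash
python3 -c "
from h import *
st()"
```

```text
t 3.53 tcp [ 0.4581 -0.1995  0.1231] yaw -102.9 z [ 0.002 -0.004 -1.   ] w 0.0561 F [ 0.5 -0.4  0.5] q [-0.57  0.12  1.99 -0.    1.03  1.23]
```

Good. Descend to grasp (0.0765) and close.

arm_command --steps '[[0.056, [0, 0.0025, -0.015], [0.2, 0, 0]], [0.056, [0, 0, -0.015], [0, 0, 0]], [0.056, [0, 0, -0.01], [0, 0, 0]], [0.056, [0, 0, -0.003], [0, 0, 0]], [0.056, [0, 0, 0], [0, 0, 0]]]'

```text
time: 3.95
eef_pos: [0.4624, -0.1999, 0.0855]
tcp_rot: [-0.623, 0.782, -0.007, 0.003]
contact_force: [0.0, -0.3, 0.6]
gripper_width: 0.0557
```

arm_command --steps '[[0.056, [-0.0045, 0.0035, -0.007], [0.8, 0, 0]], [0.056, [0, 0, -0.002], [0, 0, 0]], [0.056, [0, 0, 0], [0, 0, 0]], [0.056, [0, 0, 0], [0, 0, 0]]]'

```text
time: 4.28
eef_pos: [0.4584, -0.1966, 0.0775]
tcp_rot: [-0.623, 0.782, -0.002, 0.008]
contact_force: [0.4, 0.5, 0.4]
gripper_width: 0.0559
```

arm_command --steps '[[0.025, [0, 0, 0], [0, 0, 0]], [0.02, [0, 0, 0], [0, 0, 0]], [0.02, [0, 0, 0], [0, 0, 0]], [0.02, [0, 0, 0], [0, 0, 0]], [0.02, [0, 0, 0], [0, 0, 0]], [0.02, [0, 0, 0], [0, 0, 0]]]'

```text
time: 4.78
eef_pos: [0.4593, -0.1971, 0.0788]
tcp_rot: [-0.623, 0.782, -0.003, 0.008]
contact_force: [0.1, -0.5, -0.3]
gripper_width: 0.0293
```

```bash
python3 -c "
from h import *
st()"
```

```text
t 4.78 tcp [ 0.4593 -0.1971  0.0788] yaw -102.9 z [ 0.017  0.006 -1.   ] w 0.0293 F [ 0.1 -0.5 -0.3] q [-0.57  0.19  2.01  0.02  0.93  1.21]
```

arm_command --steps '[[0.02, [0, 0, 0.02], [-0.2, 0.7, 0]], [0.02, [0, 0, 0.02], [0, 0, 0]], [0.02, [0, 0, 0.02], [0, 0, 0]], [0.02, [0.005, 0.018, 0.0], [0, 0, 0]], [0.02, [0.006, 0.018, 0.0], [0, 0, 0]], [0.02, [0.006, 0.018, 0.0], [0, 0, 0]], [0.02, [0.006, 0.018, 0.0], [0, 0, 0]], [0.02, [0.006, 0.018, 0.0], [0, 0, 0]], [0.02, [0.006, 0.018, 0.0], [0, 0, 0]], [0.02, [0.006, 0.018, 0.0], [0, 0, 0]], [0.02, [0.003, 0.009, 0.0], [0, 0, 0]], [0.02, [0, 0, 0], [0, 0, 0]], [0.02, [0, 0, 0], [0, 0, 0]]]'

```text
time: 5.87
eef_pos: [0.5037, -0.0566, 0.1417]
tcp_rot: [-0.623, 0.783, -0.0, 0.002]
contact_force: [0.4, -0.8, -0.3]
gripper_width: 0.0297
```

Run:
```python
from h import *
st(); save('wrist','w2.png'); save('side','s2.png')
im=cv2.imread('pics/s2.png')[110:350,190:450]; cv2.imwrite('pics/s2z.png',cv2.resize(im,None,fx=2.4,fy=2.4))
```

```text
t 5.87 tcp [ 0.5037 -0.0566  0.1417] yaw -103.0 z [ 0.004  0.002 -1.   ] w 0.0297 F [ 0.4 -0.8 -0.3] q [-0.27  0.1   1.96  0.    1.07  1.53]
```

View pics/w2.png

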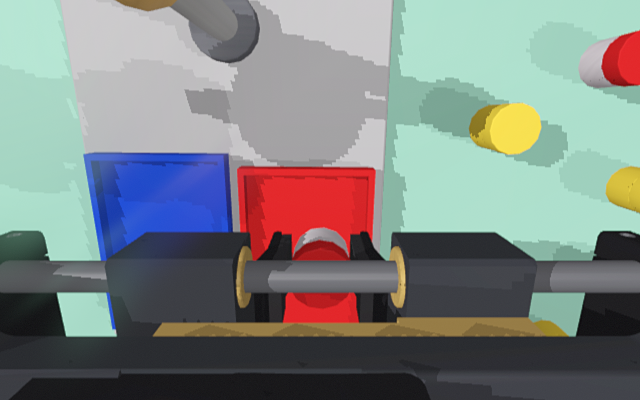

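View pics/s2z.png

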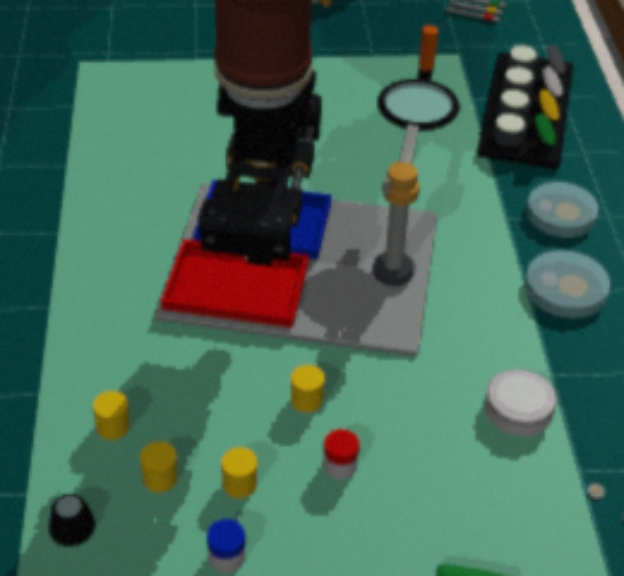

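Run:
```python
from h import *
c=env.get_calibration('wrist')
for u,v in [(85,153),(230,153),(238,167),(376,167)]: 
    p=px2w('wrist',u,v,.02,c); d=p[:2]-[.4985,.004]; l=R.from_euler('z',.238).apply([*d,0]); print(p.round(4),l.round(4))
```

```text
[0.5811 0.0784 0.02  ] [0.0627 0.0918 0.    ]
[ 0.5605 -0.0106  0.02  ] [0.0637 0.0004 0.    ]
[ 0.5509 -0.013   0.02  ] [ 0.0549 -0.0042  0.    ]
[ 0.5312 -0.0984  0.02  ] [ 0.0559 -0.0918  0.    ]
```

arm_command --steps '[[0.02, [-0.002, 0.01, -0.012], [0, 0.2, 0]], [0.02, [0, 0, -0.015], [0, 0, 0]], [0.02, [0, 0, -0.012], [0, 0, 0]], [0.02, [0, 0, -0.003], [0, 0, 0]], [0.02, [0, 0, 0], [0, 0, 0]], [0.02, [0, 0, 0], [0, 0, 0]]]'

```text
time: 6.47
eef_pos: [0.4994, -0.0488, 0.0956]
tcp_rot: [-0.619, 0.785, 0.001, -0.0]
contact_force: [0.2, 0.3, -0.2]
gripper_width: 0.0294
```

```bash
python3 -c "
from h import *
st()"
```

```text
t 6.47 tcp [ 0.4994 -0.0488  0.0956] yaw -103.5 z [-0.002  0.002 -1.   ] w 0.0294 F [ 0.2  0.3 -0.2] q [-0.26  0.17  1.99  0.    0.98  1.55]
```

arm_command --steps '[[0.02, [0, 0.002, -0.003], [0, 0, 0]], [0.02, [0, 0, -0.0015], [0, 0, 0]], [0.02, [0, 0, 0], [0, 0, 0]], [0.04, [0, 0, 0], [0, 0, 0]], [0.042, [0, 0, 0], [0, 0, 0]], [0.042, [0, 0, 0], [0, 0, 0]]]'

```text
time: 6.97
eef_pos: [0.5007, -0.0473, 0.0926]
tcp_rot: [-0.619, 0.785, -0.0, 0.001]
contact_force: [1.3, -0.6, 0.7]
gripper_width: 0.0396
```

arm_command --steps '[[0.042, [0, 0, 0.012], [0, 0, 0]], [0.042, [0, 0, 0.02], [0, 0, 0]], [0.042, [0, 0, 0.025], [0, 0, 0]], [0.056, [0, 0, 0], [0, 0, 0]]]'

```text
time: 7.3
eef_pos: [0.4999, -0.047, 0.1532]
tcp_rot: [-0.619, 0.785, 0.001, 0.0]
contact_force: [2.2, -0.6, 0.8]
gripper_width: 0.0444
```

arm_command --steps '[[0.056, [0.004, -0.02, 0.002], [0, 0, 0]], [0.056, [0.006, -0.02, 0.0], [0, 0, 0]], [0.056, [0.006, -0.02, 0.0], [0, 0, 0]], [0.056, [0.006, -0.02, 0.0], [0, 0, 0]], [0.056, [0.006, -0.02, 0.0], [0, 0, 0]], [0.056, [0.006, -0.02, 0.0], [0, 0, 0]], [0.056, [0.006, -0.02, 0.0], [0, 0, 0]], [0.056, [0.006, -0.02, 0.0], [0, 0, 0]], [0.056, [0.006, -0.02, 0.0], [0, 0, 0]], [0.056, [0.003, -0.01, 0.0], [0, 0, 0]], [0.056, [0, 0, 0], [0, 0, 0]], [0.056, [0, 0, 0], [0, 0, 0]]]'

```text
time: 8.3
eef_pos: [0.5591, -0.2459, 0.1657]
tcp_rot: [-0.62, 0.785, -0.005, 0.004]
contact_force: [-0.1, -0.0, 0.4]
gripper_width: 0.0559
```

Run:
```python
from h import *
st(); blobs('side',0.03,60,'s3.png')
im=cv2.imread('pics/s3.png')[110:350,190:450]; cv2.imwrite('pics/s3z.png',cv2.resize(im,None,fx=2.4,fy=2.4))
```

```text
t 8.3 tcp [ 0.5591 -0.2459  0.1657] yaw -103.4 z [ 0.012 -0.003 -1.   ] w 0.0559 F [-0.1 -0.   0.4] q [-0.55  0.3   1.68  0.    1.15  1.26]
side red [211, 0, 42, 17, 263] [234.2   5.7] [0.2919 1.2843 0.03  ]
side red [242, 17, 58, 65, 447] [260.   35.7] [0.4032 0.9817 0.03  ]
side red [225, 39, 29, 17, 72] [240.   45.7] [0.3321 0.8964 0.03  ]
side red [255, 54, 67, 49, 162] [286.6  77.6] [0.4945 0.6506 0.03  ]
side red [300, 81, 71, 37, 927] [345.7  95.7] [0.6764 0.5265 0.03  ]
side red [322, 102, 25, 20, 65] [335.2 111.7] [0.6343 0.4337 0.03  ]
side red [77, 194, 57, 61, 947] [108.6 235.5] [ 0.0834 -0.0627  0.03  ]
side red [257, 210, 62, 36, 1575] [287.4 227.5] [ 0.4779 -0.0559  0.03  ]
side red [325, 289, 15, 15, 170] [331.9 295.7] [ 0.5608 -0.2541  0.03  ]
side blue [271, 185, 49, 31, 1046] [294.5 200. ] [0.4974 0.038  0.03  ]
side blue [277, 327, 15, 16, 200] [283.8 334.3] [ 0.4634 -0.3388  0.03  ]
```

View pics/s3z.png

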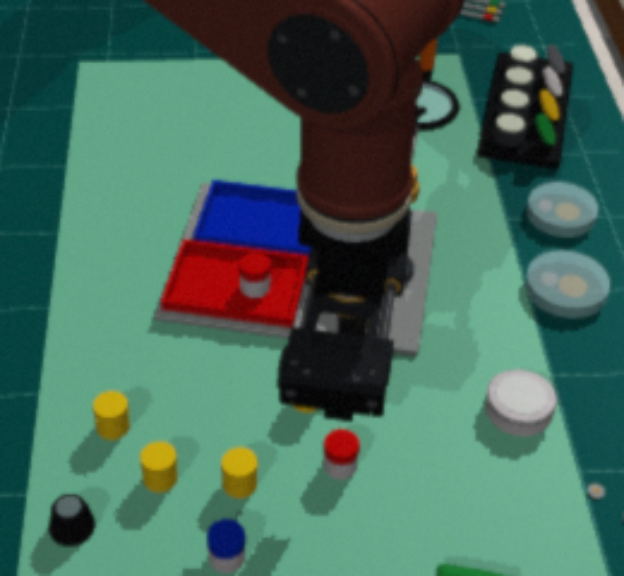

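arm_command --steps '[[0.056, [0.001, -0.005, -0.005], [0, 0.6, 0]], [0.056, [0, 0, -0.02], [0, 0, 0]], [0.056, [0, 0, -0.02], [0, 0, 0]], [0.056, [0, 0, -0.015], [0, 0, 0]], [0.056, [0, 0, -0.005], [0, 0, 0]], [0.056, [0, 0, 0], [0, 0, 0]], [0.056, [0, 0, 0], [0, 0, 0]]]'

```text
time: 8.93
eef_pos: [0.5598, -0.2449, 0.0987]
tcp_rot: [-0.623, 0.782, -0.0, -0.001]
contact_force: [-0.3, -0.4, -0.0]
gripper_width: 0.0563
```

```bash
python3 -c "
from h import *
st(); blobs('wrist',0.03,150)"
```

```text
t 8.93 tcp [ 0.5598 -0.2449  0.0987] yaw -102.9 z [-0.002 -0.002 -1.   ] w 0.0563 F [-0.3 -0.4 -0. ] q [-0.54  0.39  1.7  -0.    1.05  1.26]
wrist red [307, 216, 57, 45, 2107] [334.7 240.3] [ 0.565  -0.2527  0.03  ]
```

arm_command --steps '[[0.056, [0.001, -0.0065, -0.003], [0, 0, 0]], [0.056, [0, 0, -0.01], [0, 0, 0]], [0.056, [0, 0, -0.005], [0, 0, 0]], [0.056, [0, 0, 0], [0, 0, 0]], [0.056, [0, 0, 0], [0, 0, 0]]]'

```text
time: 9.4
eef_pos: [0.563, -0.2532, 0.0827]
tcp_rot: [-0.623, 0.782, -0.003, -0.0]
contact_force: [-0.1, -1.1, -1.1]
gripper_width: 0.0562
```

arm_command --steps '[[0.056, [-0.001, 0.001, -0.004], [0.3, 0, 0]], [0.056, [0, 0, -0.001], [0, 0, 0]], [0.056, [0, 0, 0], [0, 0, 0]], [0.02, [0, 0, 0], [0, 0, 0]], [0.02, [0, 0, 0], [0, 0, 0]], [0.02, [0, 0, 0], [0, 0, 0]], [0.02, [0, 0, 0], [0, 0, 0]], [0.02, [0, 0, 0], [0, 0, 0]]]'

```text
time: 10.07
eef_pos: [0.5622, -0.2524, 0.0778]
tcp_rot: [-0.623, 0.782, -0.001, 0.002]
contact_force: [0.0, 0.0, 0.6]
gripper_width: 0.0304
```

```bash
python3 -c "
from h import *
st()"
```

```text
t 10.07 tcp [ 0.5622 -0.2524  0.0778] yaw -102.9 z [ 0.004  0.    -1.   ] w 0.0304 F [0.  0.  0.6] q [-0.55  0.43  1.69  0.    1.01  1.24]
```

arm_command --steps '[[0.02, [0, 0, 0.02], [0, 0, 0]], [0.02, [0, 0, 0.025], [0, 0, 0]], [0.02, [0, 0, 0.02], [0, 0, 0]], [0.02, [-0.0095, 0.0197, 0], [0, 0, 0]], [0.02, [-0.0095, 0.0197, 0], [0, 0, 0]], [0.02, [-0.0095, 0.0197, 0], [0, 0, 0]], [0.02, [-0.0095, 0.0197, 0], [0, 0, 0]], [0.02, [-0.0095, 0.0197, 0], [0, 0, 0]], [0.02, [-0.0095, 0.0197, 0], [0, 0, 0]], [0.02, [-0.0095, 0.0197, 0], [0, 0, 0]], [0.02, [-0.0095, 0.0197, 0], [0, 0, 0]], [0.02, [-0.0095, 0.0197, 0], [0, 0, 0]], [0.02, [-0.0095, 0.0197, 0], [0, 0, 0]], [0.02, [-0.0095, 0.0197, 0], [0, 0, 0]], [0.02, [0, 0, 0], [0, 0, 0]], [0.02, [0, 0, 0], [0, 0, 0]]]'

```text
time: 11.4
eef_pos: [0.4511, -0.0274, 0.1466]
tcp_rot: [-0.622, 0.783, -0.003, 0.003]
contact_force: [-0.3, -0.1, -0.3]
gripper_width: 0.0293
```

Run:
```python
from h import *
st(); save('wrist','w4.png')
```

```text
t 11.4 tcp [ 0.4511 -0.0274  0.1466] yaw -103.1 z [ 0.008 -0.001 -1.   ] w 0.0293 F [-0.3 -0.1 -0.3] q [-0.24 -0.04  2.1   0.    1.08  1.56]
```

View pics/w4.png

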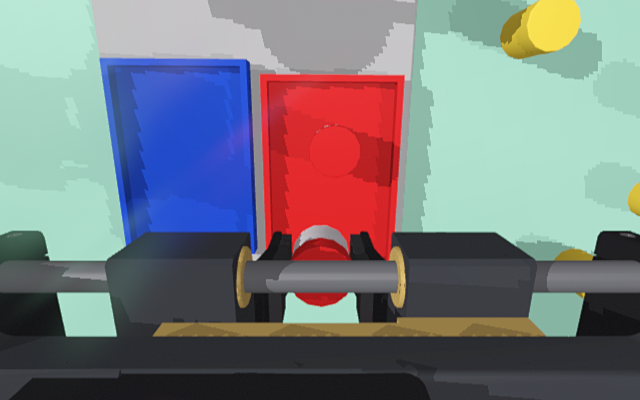

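Run:
```python
from h import *
c=env.get_calibration('wrist')
for u,v,z in [(101,59,.02),(250,60,.02),(261,76,.02),(404,75,.02),(335,151,.044)]: 
    p=px2w('wrist',u,v,z,c); d=p[:2]-[.4985,.004]; l=R.from_euler('z',.238).apply([*d,0]); print(p.round(4),l.round(4))
```

```text
[0.5799 0.0794 0.02  ] [0.0613 0.0925 0.    ]
[ 0.5591 -0.0079  0.02  ] [0.0617 0.0028 0.    ]
[ 0.5488 -0.0119  0.02  ] [ 0.0527 -0.0036  0.    ]
[ 0.5298 -0.0968  0.02  ] [ 0.0541 -0.0906  0.    ]
[ 0.497  -0.0456  0.044 ] [ 0.0102 -0.0486  0.    ]
```

arm_command --steps '[[0.02, [0.002, -0.005, -0.012], [0, 0.4, 0]], [0.02, [0, 0, -0.015], [0, 0, 0]], [0.02, [0, 0, -0.012], [0, 0, 0]], [0.02, [0, 0, -0.004], [0, 0, 0]], [0.02, [0, 0, 0], [0, 0, 0]], [0.02, [0, 0, 0], [0, 0, 0]]]'

```text
time: 11.95
eef_pos: [0.4569, -0.0369, 0.1041]
tcp_rot: [-0.621, 0.784, -0.003, 0.001]
contact_force: [-0.3, -0.3, -0.6]
gripper_width: 0.0292
```

```bash
python3 -c "
from h import *
st()"
```

```text
t 11.95 tcp [ 0.4569 -0.0369  0.1041] yaw -103.3 z [ 0.005 -0.003 -1.   ] w 0.0292 F [-0.3 -0.3 -0.6] q [-0.25  0.05  2.1  -0.    0.98  1.55]
```

arm_command --steps '[[0.02, [-0.004, 0.0035, -0.005], [0.1, 0.2, 0]], [0.02, [0, 0, -0.004], [0, 0, 0]], [0.02, [0, 0, -0.0015], [0, 0, 0]], [0.02, [0, 0, 0], [0, 0, 0]], [0.02, [0, 0, 0], [0, 0, 0]]]'

```text
time: 12.37
eef_pos: [0.454, -0.034, 0.0946]
tcp_rot: [-0.62, 0.784, -0.002, 0.001]
contact_force: [0.7, -0.6, -0.8]
gripper_width: 0.0291
```

arm_command --steps '[[0.02, [0, 0, -0.003], [0, 0, 0]], [0.02, [0, 0, 0], [0, 0, 0]], [0.02, [0, 0, 0], [0, 0, 0]], [0.04, [0, 0, 0], [0, 0, 0]], [0.042, [0, 0, 0], [0, 0, 0]], [0.042, [0, 0, 0], [0, 0, 0]]]'

```text
time: 12.87
eef_pos: [0.4548, -0.034, 0.0922]
tcp_rot: [-0.621, 0.784, -0.003, 0.002]
contact_force: [0.0, -0.3, 0.5]
gripper_width: 0.0393
```

arm_command --steps '[[0.042, [0, 0, 0.012], [0, 0, 0]], [0.042, [0, 0, 0.02], [0, 0, 0]], [0.042, [0, 0, 0.025], [0, 0, 0]], [0.056, [0, 0, 0], [0, 0, 0]]]'

```text
time: 13.2
eef_pos: [0.4533, -0.0337, 0.1499]
tcp_rot: [-0.621, 0.784, -0.001, 0.001]
contact_force: [0.4, -0.5, 1.0]
gripper_width: 0.0441
```

arm_command --steps '[[0.056, [0.0007, -0.02, 0], [0, 0, 0]], [0.056, [0.0007, -0.02, 0], [0, 0, 0]], [0.056, [0.0007, -0.02, 0], [0, 0, 0]], [0.056, [0.0007, -0.02, 0], [0, 0, 0]], [0.056, [0.0007, -0.02, 0], [0, 0, 0]], [0.056, [0.0007, -0.02, 0], [0, 0, 0]], [0.056, [0.0007, -0.02, 0], [0, 0, 0]], [0.056, [0.0007, -0.02, 0], [0, 0, 0]], [0.056, [0.0007, -0.02, 0], [0, 0, 0]], [0.056, [0.0007, -0.02, 0], [0, 0, 0]], [0.056, [0.0007, -0.02, 0], [0, 0, 0]], [0.056, [0.0007, -0.02, 0], [0, 0, 0]], [0.056, [0.0007, -0.02, 0], [0, 0, 0]], [0.056, [0.0007, -0.02, 0], [0, 0, 0]], [0.056, [0.0007, -0.01, 0], [0, 0, 0]], [0.056, [0, 0, 0], [0, 0, 0]], [0.056, [0, 0, 0], [0, 0, 0]]]'

```text
time: 14.62
eef_pos: [0.4626, -0.3366, 0.1459]
tcp_rot: [-0.621, 0.784, -0.002, 0.002]
contact_force: [-0.4, 0.1, 0.5]
gripper_width: 0.056
```

Run:
```python
from h import *
st(); blobs('wrist',0.03,200,'w5.png');  save('side','s5.png')
im=cv2.imread('pics/s5.png')[110:350,190:450]; cv2.imwrite('pics/s5z.png',cv2.resize(im,None,fx=2.4,fy=2.4))
```

```text
t 14.62 tcp [ 0.4626 -0.3366  0.1459] yaw -103.2 z [ 0.006 -0.001 -1.   ] w 0.056 F [-0.4  0.1  0.5] q [-0.77  0.24  1.79  0.    1.1   1.03]
wrist blue [299, 199, 46, 47, 1688] [321.6 222.1] [ 0.4643 -0.3367  0.03  ]
```

View pics/w5.png

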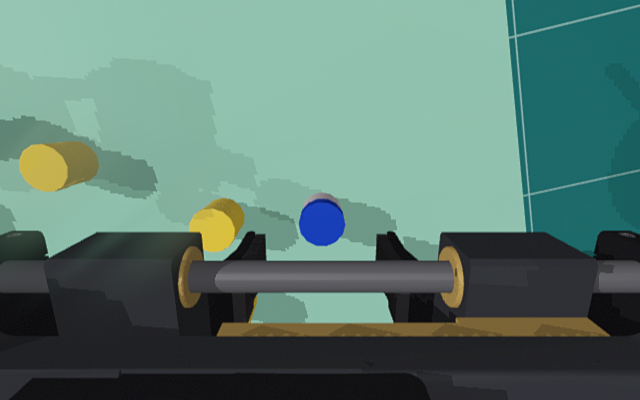

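View pics/s5z.png

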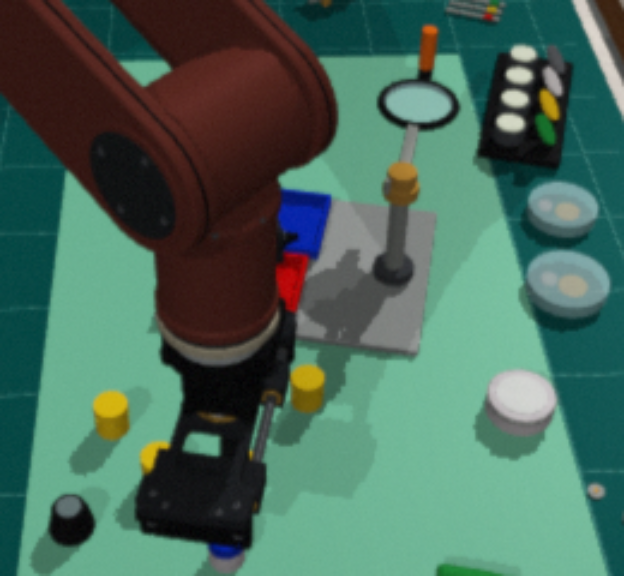

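arm_command --steps '[[0.05, [0.0015, 0, -0.005], [0, 0.3, 0]], [0.05, [0, 0, -0.02], [0, 0, 0]], [0.05, [0, 0, -0.016], [0, 0, 0]], [0.05, [0, 0, -0.005], [0, 0, 0]], [0.05, [0, 0, 0], [0, 0, 0]], [0.05, [0, 0, 0], [0, 0, 0]]]'

```text
time: 15.22
eef_pos: [0.4656, -0.3304, 0.0986]
tcp_rot: [-0.624, 0.781, -0.0, 0.0]
contact_force: [0.7, -0.3, 0.1]
gripper_width: 0.0499
```

arm_command --steps '[[0.05, [-0.0015, -0.006, -0.003], [0, 0, 0]], [0.05, [0, 0, -0.01], [0, 0, 0]], [0.05, [0, 0, -0.005], [0, 0, 0]], [0.05, [0, 0, 0], [0, 0, 0]], [0.05, [0, 0, 0], [0, 0, 0]]]'

```text
time: 15.63
eef_pos: [0.4653, -0.3375, 0.0813]
tcp_rot: [-0.624, 0.781, -0.002, 0.0]
contact_force: [0.7, 0.1, 0.7]
gripper_width: 0.0503
```

arm_command --steps '[[0.05, [-0.001, 0.001, -0.003], [0.1, 0, 0]], [0.05, [0, 0, 0], [0, 0, 0]], [0.02, [0, 0, 0], [0, 0, 0]], [0.02, [0, 0, 0], [0, 0, 0]], [0.02, [0, 0, 0], [0, 0, 0]], [0.02, [0, 0, 0], [0, 0, 0]], [0.02, [0, 0, 0], [0, 0, 0]]]'

```text
time: 16.22
eef_pos: [0.4646, -0.337, 0.0789]
tcp_rot: [-0.624, 0.781, -0.002, 0.001]
contact_force: [0.4, 0.6, -0.2]
gripper_width: 0.0293
```

```bash
python3 -c "
from h import *
st()"
```

```text
t 16.22 tcp [ 0.4646 -0.337   0.0789] yaw -102.8 z [ 0.004 -0.002 -1.   ] w 0.0293 F [ 0.4  0.6 -0.2] q [-0.77  0.35  1.81  0.    0.98  1.03]
```

arm_command --steps '[[0.02, [0, 0, 0.02], [0, 0, 0]], [0.02, [0, 0, 0.03], [0, 0, 0]], [0.02, [0, 0, 0.03], [0, 0, 0]], [0.02, [0.0025, 0.025, 0], [0, 0, 0]], [0.02, [0.0025, 0.025, 0], [0, 0, 0]], [0.02, [0.0025, 0.025, 0], [0, 0, 0]], [0.02, [0.0025, 0.025, 0], [0, 0, 0]], [0.02, [0.0025, 0.025, 0], [0, 0, 0]], [0.02, [0.0025, 0.025, 0], [0, 0, 0]], [0.02, [0.0025, 0.025, 0], [0, 0, 0]], [0.02, [0.0025, 0.025, 0], [0, 0, 0]], [0.02, [0.0025, 0.025, 0], [0, 0, 0]], [0.02, [0.0025, 0.025, 0], [0, 0, 0]], [0.02, [0.0025, 0.025, 0], [0, 0, 0]], [0.02, [0.0025, 0.025, 0], [0, 0, 0]], [0.02, [0.0025, 0.025, 0], [0, 0, 0]], [0.02, [0.0025, 0.025, 0], [0, 0, 0]], [0.02, [0, 0.0125, 0], [0, 0, 0]], [0.02, [0, 0, 0], [0, 0, 0]], [0.02, [0, 0, 0], [0, 0, 0]]]'

```text
time: 17.88
eef_pos: [0.4986, 0.0417, 0.1661]
tcp_rot: [-0.623, 0.782, -0.006, 0.003]
contact_force: [0.2, -0.6, -1.0]
gripper_width: 0.029
```

Run:
```python
from h import *
st(); save('wrist','w6.png')
```

```text
t 17.88 tcp [0.4986 0.0417 0.1661] yaw -102.9 z [ 0.012 -0.005 -1.   ] w 0.029 F [ 0.2 -0.6 -1. ] q [-0.07  0.05  1.97 -0.    1.11  1.73]
```

View pics/w6.png

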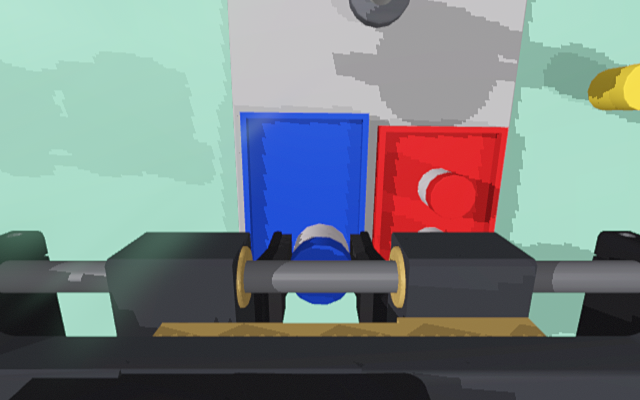

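arm_command --steps '[[0.02, [0.004, 0.008, -0.01], [0.2, 0.5, 0]], [0.02, [0, 0, -0.02], [0, 0, 0]], [0.02, [0, 0, -0.016], [0, 0, 0]], [0.02, [0, 0, -0.006], [0, 0, 0]], [0.02, [0, 0, 0], [0, 0, 0]], [0.02, [0, 0, 0], [0, 0, 0]]]'

```text
time: 18.43
eef_pos: [0.5042, 0.0439, 0.1141]
tcp_rot: [-0.62, 0.784, -0.003, 0.002]
contact_force: [0.1, -0.1, 0.6]
gripper_width: 0.029
```

```bash
python3 -c "
from h import *
st()"
```

```text
t 18.43 tcp [0.5042 0.0439 0.1141] yaw -103.3 z [ 0.006 -0.003 -1.   ] w 0.029 F [ 0.1 -0.1  0.6] q [-0.07  0.14  1.98 -0.    1.01  1.74]
```

arm_command --steps '[[0.02, [0, 0.007, -0.005], [0.1, 0.3, 0]], [0.02, [0, 0, -0.008], [0, 0, 0]], [0.02, [0, 0, -0.004], [0, 0, 0]], [0.02, [0, 0, 0], [0, 0, 0]], [0.02, [0, 0, 0], [0, 0, 0]]]'

```text
time: 18.85
eef_pos: [0.506, 0.0503, 0.0981]
tcp_rot: [-0.62, 0.785, -0.002, 0.002]
contact_force: [0.3, -0.0, 0.3]
gripper_width: 0.0295
```

arm_command --steps '[[0.02, [-0.001, 0.0, -0.005], [0, 0.1, 0]], [0.02, [0, 0, -0.001], [0, 0, 0]], [0.02, [0, 0, 0], [0, 0, 0]], [0.02, [0, 0, 0], [0, 0, 0]]]'

```text
time: 19.18
eef_pos: [0.5051, 0.0505, 0.092]
tcp_rot: [-0.62, 0.785, -0.002, 0.001]
contact_force: [-0.3, 0.3, -1.6]
gripper_width: 0.0292
```

arm_command --steps '[[0.04, [0, 0, 0], [0, 0, 0]], [0.042, [0, 0, 0], [0, 0, 0]], [0.042, [0, 0, 0], [0, 0, 0]], [0.042, [0, 0, 0.015], [0, 0, 0]], [0.042, [0, 0, 0.02], [0, 0, 0]], [0.042, [0, 0, 0.04], [0, 0, 0]], [0.06, [0, 0, 0.04], [0, 0, 0]], [0.06, [0, 0, 0.03], [0, 0, 0]], [0.06, [0, 0, 0], [0, 0, 0]]]'

```text
time: 19.93
eef_pos: [0.5014, 0.0506, 0.2409]
tcp_rot: [-0.62, 0.785, 0.001, -0.002]
contact_force: [0.9, -0.2, 0.8]
gripper_width: 0.0544
```

Run:
```python
from h import *
st(); blobs('wrist',0.044,400,'w7.png');save('scene','c7.png'); save('side','s7.png')
im=cv2.imread('pics/s7.png')[110:350,190:450]; cv2.imwrite('pics/s7z.png',cv2.resize(im,None,fx=2.4,fy=2.4))
im=cv2.imread('pics/c7.png')[170:330,160:460]; cv2.imwrite('pics/c7z.png',cv2.resize(im,None,fx=2.6,fy=2.6))
```

```text
t 19.93 tcp [0.5014 0.0506 0.2409] yaw -103.4 z [-0.003 -0.001 -1.   ] w 0.0544 F [ 0.9 -0.2  0.8] q [-0.06 -0.03  1.89 -0.    1.28  1.75]
wrist red [370, 120, 104, 132, 11130] [419.5 179.4] [ 0.4939 -0.035   0.044 ]
wrist blue [269, 111, 99, 132, 12329] [317.7 175.4] [0.5177 0.0499 0.044 ]
```

View pics/w7.png

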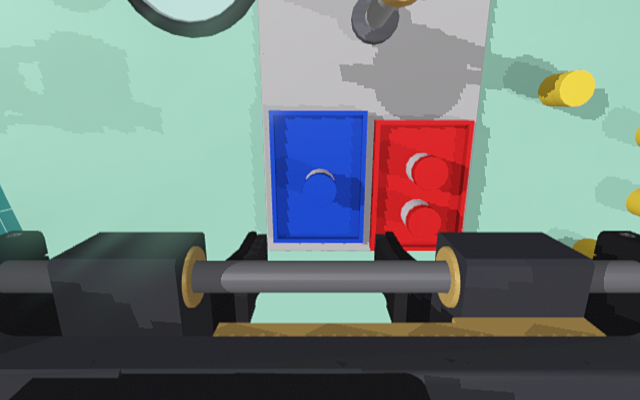

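View pics/c7z.png

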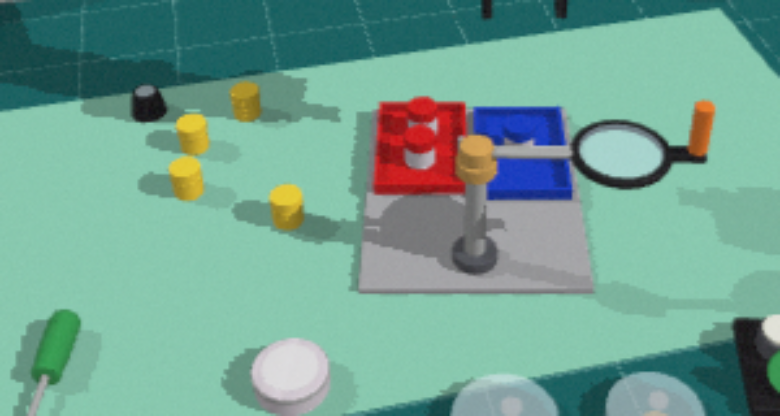

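Run:
```python
from h import *
from scipy.optimize import least_squares
c=env.get_calibration('wrist')
W=lambda u,v,z:px2w('wrist',u,v,z,c)[:2]
yaw=-.238
for nm,co,pots in [('red',[(374,120),(473,121),(370,248),(463,250)],[(431,171),(423,216)]),('blue',[(269,111),(367,111),(272,242),(366,243)],[(320,183)])]:
    pts=np.array([W(*q,.02) for q in co]); ce=pts.mean(0); ax=(pts[1]+pts[0]-pts[2]-pts[3]); a=np.arctan2(ax[1],ax[0])
    print(nm,ce.round(4),'yaw',round(a,3),'len',np.linalg.norm(ax)/2,np.linalg.norm(pts[0]-pts[1]))
    for q in pots:
        d=W(*q,.044)-ce; print(R.from_euler('z',-a).apply([*d,0]).round(4))
```

```text
red [ 0.4759 -0.038 ] yaw -0.208 len 0.12142443065171576 0.08677472899577646
[ 0.0203 -0.0014  0.    ]
[-0.0192  0.0031  0.    ]
blue [0.5047 0.0512] yaw -0.226 len 0.12253005073526828 0.08503616580707629
[ 0.0027 -0.0013  0.    ]
```

arm_command --steps '[[0.06, [0, 0, 0.03], [0, 0, 6.9]], [0.06, [0.006, 0.003, 0.01], [0, 0, 6.9]], [0.06, [0.0145, 0.0075, 0], [0, 0, 6.9]], [0.06, [0.0145, 0.0075, 0], [0, 0, 6.9]], [0.06, [0.0145, 0.0075, 0], [0, 0, 6.9]], [0.06, [0.0145, 0.0075, 0], [0, 0, 6.9]], [0.06, [0.0145, 0.0075, 0], [0, 0, 6.9]], [0.06, [0.0145, 0.0075, 0], [0, 0, 6.9]], [0.06, [0.0145, 0.0075, 0], [0, 0, 6.9]], [0.06, [0.0145, 0.0075, 0], [0, 0, 6.9]], [0.06, [0.0145, 0.0075, 0], [0, 0, 6.9]], [0.06, [0.0145, 0.0075, 0], [0, 0, 6.9]], [0.06, [0.0145, 0.0075, 0], [0, 0, 6.9]], [0.06, [0, 0, 0], [0, 0, 0]], [0.06, [0, 0, 0], [0, 0, 0]]]'

```text
time: 21.33
eef_pos: [0.654, 0.1366, 0.2331]
tcp_rot: [0.995, -0.09, -0.019, 0.029]
contact_force: [0.6, -0.8, 0.5]
gripper_width: 0.06
```

Run:
```python
from h import *
st(); save('wrist','w8.png')
for n in('wrist','scene','side'):
    if n!='wrist': save(n,n+'8.png')
    c=env.get_calibration(n)
    for x in env.spot_point('handle',n): print(n,np.round(x['centre'],1),round(x['confidence'],2),px2w(n,*x['centre'],.1565,c).round(4))
```

```text
t 21.33 tcp [0.654  0.1366 0.2331] yaw -10.4 z [-0.043 -0.055 -0.998] w 0.06 F [ 0.6 -0.8  0.5] q [ 0.11  0.4   1.42 -0.05  1.37  0.3 ]
wrist [364.9 224.4] 0.96 [0.6763 0.1413 0.1565]
scene [429.5 221. ] 0.89 [0.6841 0.1372 0.1565]
side [365.  129.3] 0.81 [0.6728 0.1452 0.1565]
```

View pics/w8.png

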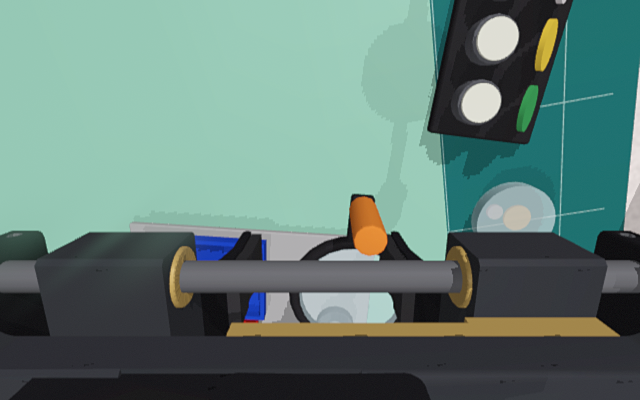

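arm_command --steps '[[0.06, [0, 0, 0.03], [0, 0, 0]], [0.07, [0, 0, 0.015], [3, -2.3, 0]], [0.08, [0, 0, 0], [0, 0, 0]], [0.08, [0, 0, 0], [0, 0, 0]]]'

```text
time: 21.97
eef_pos: [0.6521, 0.1364, 0.282]
tcp_rot: [0.996, -0.091, -0.001, 0.0]
contact_force: [0.4, -0.2, -1.3]
gripper_width: 0.0728
```

Run:
```python
from h import *
st()
n='wrist'; save(n,'w9.png'); c=env.get_calibration(n)
for x in env.spot_point('handle',n): print(n,np.round(x['centre'],1),round(x['confidence'],2),px2w(n,*x['centre'],.1565,c).round(4))
```

```text
t 21.97 tcp [0.6521 0.1364 0.282 ] yaw -10.5 z [-0.001  0.    -1.   ] w 0.0728 F [ 0.4 -0.2 -1.3] q [0.09 0.33 1.42 0.   1.4  0.27]
wrist [354.7 208.6] 0.83 [0.6769 0.1394 0.1565]
```

View pics/w9.png

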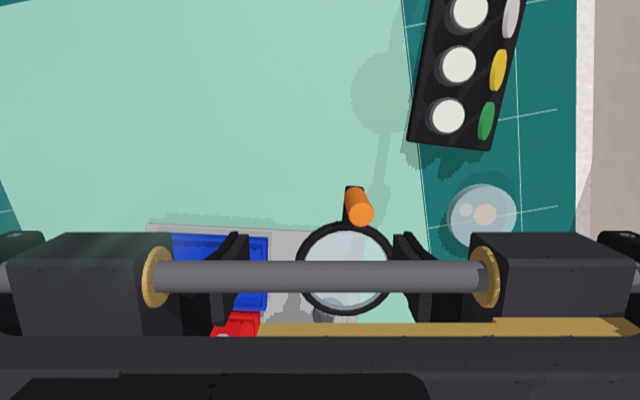

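arm_command --steps '[[0.06, [0.012, 0.002, 0], [0, 0, -1.5]], [0.06, [0.01, 0.002, 0], [0, 0, -1.0]], [0.06, [0, 0, 0], [0, 0, 0]], [0.06, [0, 0, 0], [0, 0, 0]]]'

```text
time: 22.4
eef_pos: [0.6726, 0.1411, 0.2765]
tcp_rot: [0.994, -0.113, -0.005, 0.002]
contact_force: [-0.3, 0.6, 0.0]
gripper_width: 0.0632
```

Run:
```python
from h import *
st()
```

```text
t 22.4 tcp [0.6726 0.1411 0.2765] yaw -13.0 z [-0.011 -0.004 -1.   ] w 0.0632 F [-0.3  0.6  0. ] q [ 0.09  0.39  1.35 -0.    1.41  0.32]
```

arm_command --steps '[[0.06, [0.0045, 0, -0.01], [0.1, -0.5, 0]], [0.06, [0, 0, -0.015], [0, 0, 0]], [0.06, [0, 0, -0.012], [0, 0, 0]], [0.06, [0, 0, -0.006], [0, 0, 0]], [0.06, [0, 0, 0], [0, 0, 0]], [0.06, [0, 0, 0], [0, 0, 0]]]'

```text
time: 22.9
eef_pos: [0.6745, 0.1412, 0.2253]
tcp_rot: [0.994, -0.112, -0.004, 0.002]
contact_force: [0.2, -0.2, -0.1]
gripper_width: 0.06
```

Run:
```python
from h import *
st();n='wrist'; save(n,'w10.png'); c=env.get_calibration(n)
for x in env.spot_point('handle',n): print(n,np.round(x['centre'],1),round(x['confidence'],2),px2w(n,*x['centre'],.1565,c).round(4))
```

```text
t 22.9 tcp [0.6745 0.1412 0.2253] yaw -12.9 z [-0.008 -0.003 -1.   ] w 0.06 F [ 0.2 -0.2 -0.1] q [ 0.09  0.43  1.4  -0.    1.33  0.32]
wrist [326.3 253.8] 0.6 [0.6776 0.1398 0.1565]
```

View pics/w10.png

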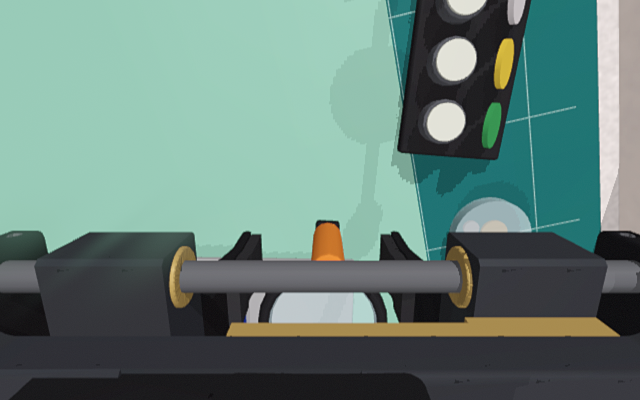

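Handle (327,245) is between the fingers. Descend about 10 mm more, centre, close.

arm_command --steps '[[0.06, [0.002, 0, -0.007], [0.1, -0.4, 0]], [0.06, [0, 0, -0.003], [0, 0, 0]], [0.06, [0, 0, 0], [0, 0, 0]], [0.01, [0, 0, 0], [0, 0, 0]], [0.005, [0, 0, 0], [0, 0, 0]], [0.005, [0, 0, 0], [0, 0, 0]], [0.005, [0, 0, 0], [0, 0, 0]], [0.005, [0, 0, 0], [0, 0, 0]], [0.005, [0, 0, 0], [0, 0, 0]], [0.005, [0, 0, 0], [0, 0, 0]]]'

```text
time: 23.83
eef_pos: [0.6789, 0.1413, 0.2192]
tcp_rot: [0.994, -0.112, 0.003, -0.0]
contact_force: [-0.5, -0.9, -0.8]
gripper_width: 0.0211
```

Run:
```python
from h import *
st();p=np.array([.6346,-.029]);
```

```text
t 23.83 tcp [0.6789 0.1413 0.2192] yaw -12.9 z [ 0.007 -0.001 -1.   ] w 0.0211 F [-0.5 -0.9 -0.8] q [ 0.09  0.43  1.4  -0.    1.3   0.32]
```

arm_command --steps '[[0.005, [0, 0, -0.002], [0, 0, 0]], [0.005, [0, 0, 0], [0, 0, 0]], [0.005, [0, 0, 0], [0, 0, 0]], [0.005, [0, 0, 0], [0, 0, 0]]]'

```text
time: 24.17
eef_pos: [0.6777, 0.1418, 0.2183]
tcp_rot: [0.994, -0.112, 0.002, -0.0]
contact_force: [-1.0, -0.9, 1.2]
gripper_width: 0.015
```

Run:
```python
from h import *
st()
# plan arc about pivot
p=np.array([.6346,-.029]); h=env.observe()['eef_pos'][:2]; r=np.linalg.norm(h-p); a0=np.arctan2(*(h-p)[::-1]); print('r',r,'ang local',a0+.238-np.pi/2)
pr=h
for k in range(1,33):
    a=a0+1.6*k/32; q=p+r*np.array([np.cos(a),np.sin(a)]); print(k,(q-pr).round(4),q.round(3)); pr=q
```

```text
t 24.17 tcp [0.6777 0.1418 0.2183] yaw -12.8 z [ 0.004 -0.    -1.   ] w 0.015 F [-1.  -0.9  1.2] q [ 0.09  0.43  1.4  -0.    1.3   0.32]
r 0.1761594462592243 ang local -0.009085751741879866
1 [-0.0086  0.0019] [0.669 0.144]
2 [-0.0087  0.0015] [0.66  0.145]
3 [-0.0087  0.0011] [0.652 0.146]
4 [-0.0088  0.0006] [0.643 0.147]
5 [-0.0088  0.0002] [0.634 0.147]
6 [-0.0088 -0.0002] [0.625 0.147]
7 [-0.0088 -0.0007] [0.617 0.146]
8 [-0.0087 -0.0011] [0.608 0.145]
9 [-0.0087 -0.0016] [0.599 0.144]
10 [-0.0086 -0.002 ] [0.591 0.142]
11 [-0.0085 -0.0024] [0.582 0.139]
12 [-0.0083 -0.0028] [0.574 0.136]
13 [-0.0082 -0.0032] [0.566 0.133]
14 [-0.008  -0.0037] [0.558 0.129]
15 [-0.0078 -0.0041] [0.55  0.125]
16 [-0.0076 -0.0044] [0.542 0.121]
17 [-0.0074 -0.0048] [0.535 0.116]
18 [-0.0071 -0.0052] [0.528 0.111]
19 [-0.0069 -0.0055] [0.521 0.105]
20 [-0.0066 -0.0059] [0.514 0.1  ]
21 [-0.0063 -0.0062] [0.508 0.093]
22 [-0.006  -0.0065] [0.502 0.087]
23 [-0.0056 -0.0068] [0.496 0.08 ]
24 [-0.0053 -0.007 ] [0.491 0.073]
25 [-0.0049 -0.0073] [0.486 0.066]
26 [-0.0045 -0.0075] [0.482 0.058]
27 [-0.0042 -0.0078] [0.477 0.05 ]
28 [-0.0038 -0.008 ] [0.474 0.042]
29 [-0.0034 -0.0081] [0.47  0.034]
30 [-0.003  -0.0083] [0.467 0.026]
31 [-0.0025 -0.0084] [0.465 0.018]
32 [-0.0021 -0.0085] [0.463 0.009]
```

arm_command --steps '[[0.005, [-0.0086, 0.0019, 0], [0, 0, 2.8]], [0.005, [-0.0087, 0.0015, 0], [0, 0, 2.8]], [0.005, [-0.0087, 0.0011, 0], [0, 0, 2.8]], [0.005, [-0.0088, 0.0006, 0], [0, 0, 2.8]], [0.005, [-0.0088, 0.0002, 0], [0, 0, 2.8]], [0.005, [-0.0088, -0.0002, 0], [0, 0, 2.8]]]'

```text
time: 24.67
eef_pos: [0.6278, 0.1477, 0.2183]
tcp_rot: [0.999, 0.04, 0.007, -0.002]
contact_force: [0.6, 1.0, 0.4]
gripper_width: 0.0154
```

```bash
cat >> h.py <<'E'
def arc():
    o=st(); p=np.array([.6346,-.029]); h=o['eef_pos'][:2]-p
    print('r',np.linalg.norm(h).round(4),'ang',round((np.arctan2(h[1],h[0])-np.pi/2+.238)%(2*np.pi),3))
E
python3 -c "
from h import *
arc()"
```

```text
t 24.67 tcp [0.6278 0.1477 0.2183] yaw 4.5 z [ 0.014  0.005 -1.   ] w 0.0154 F [0.6 1.  0.4] q [0.11 0.32 1.55 0.   1.26 0.03]
r 0.1768 ang 0.276
```

arm_command --steps '[[0.005, [-0.0088, -0.0008, 0], [-0.2, 0.5, 2.8]], [0.005, [-0.0087, -0.0012, 0], [0, 0, 2.8]], [0.005, [-0.0087, -0.0017, 0], [0, 0, 2.8]], [0.005, [-0.0086, -0.0021, 0], [0, 0, 2.8]], [0.005, [-0.0085, -0.0025, 0], [0, 0, 2.8]], [0.005, [-0.0083, -0.0029, 0], [0, 0, 2.8]], [0.005, [-0.0082, -0.0033, 0], [0, 0, 2.8]], [0.005, [-0.008, -0.0038, 0], [0, 0, 2.8]]]'

```text
time: 25.33
eef_pos: [0.5599, 0.1323, 0.2183]
tcp_rot: [0.97, 0.242, 0.008, -0.004]
contact_force: [0.3, 2.5, 0.1]
gripper_width: 0.015
```

```bash
python3 -c "
from h import *
arc()"
```

```text
t 25.33 tcp [0.5599 0.1323 0.2183] yaw 28.0 z [ 0.013  0.012 -1.   ] w 0.015 F [0.3 2.5 0.1] q [ 0.09  0.16  1.74  0.01  1.23 -0.4 ]
r 0.1777 ang 0.672
```

arm_command --steps '[[0.005, [-0.0078, -0.0043, 0], [-0.3, 0.4, 2.8]], [0.005, [-0.0076, -0.0046, 0], [0, 0, 2.8]], [0.005, [-0.0074, -0.005, 0], [0, 0, 2.8]], [0.005, [-0.0071, -0.0054, 0], [0, 0, 2.8]], [0.005, [-0.0068, -0.0057, 0], [0, 0, 2.8]], [0.005, [-0.0065, -0.0061, 0], [0, 0, 2.8]], [0.005, [-0.0062, -0.0064, 0], [0, 0, 2.8]], [0.005, [-0.0059, -0.0067, 0], [0, 0, 2.8]]]'

```text
time: 26.0
eef_pos: [0.5031, 0.0912, 0.2183]
tcp_rot: [0.901, 0.434, 0.007, -0.008]
contact_force: [-0.1, 2.4, 1.1]
gripper_width: 0.0153
```

```bash
python3 -c "
from h import *
arc()"
```

```text
t 26.0 tcp [0.5031 0.0912 0.2183] yaw 51.4 z [ 0.006  0.02  -1.   ] w 0.0153 F [-0.1  2.4  1.1] q [ 0.01  0.01  1.9   0.02  1.23 -0.89]
r 0.1782 ang 1.068
```

arm_command --steps '[[0.005, [-0.0054, -0.0068, 0], [-0.7, 0.1, 2.8]], [0.005, [-0.0051, -0.007, 0], [0, 0, 2.8]], [0.005, [-0.0048, -0.0073, 0], [0, 0, 2.8]], [0.005, [-0.0044, -0.0075, 0], [0, 0, 2.8]], [0.005, [-0.0041, -0.0078, 0], [0, 0, 2.8]], [0.005, [-0.0037, -0.008, 0], [0, 0, 2.8]], [0.005, [-0.0032, -0.0081, 0], [0, 0, 2.8]]]'

```text
time: 26.58
eef_pos: [0.4704, 0.041, 0.2182]
tcp_rot: [0.809, 0.587, 0.006, -0.007]
contact_force: [-0.6, 2.9, 2.1]
gripper_width: 0.0152
```

```bash
python3 -c "
from h import *
arc()"
```

```text
t 26.58 tcp [0.4704 0.041  0.2182] yaw 71.9 z [ 0.002  0.018 -1.   ] w 0.0152 F [-0.6  2.9  2.1] q [-0.09 -0.09  1.99  0.02  1.23 -1.35]
r 0.1785 ang 1.406
```

arm_command --steps '[[0.005, [-0.0025, -0.008, 0], [-0.6, 0, 2.8]], [0.005, [-0.0023, -0.008, 0], [0, 0, 2.8]], [0.005, [-0.002, -0.008, 0], [0, 0, 2.5]], [0.005, [-0.0015, -0.008, 0], [0, 0, 2]], [0.005, [-0.001, -0.005, 0], [0, 0, 1]]]'

```text
time: 27.0
eef_pos: [0.4601, 0.008, 0.2183]
tcp_rot: [0.746, 0.666, 0.008, -0.008]
contact_force: [6.3, 23.0, -1.9]
gripper_width: 0.0153
```

```bash
python3 -c "
from h import *
arc()"
```

```text
t 27.0 tcp [0.4601 0.008  0.2183] yaw 83.5 z [ 0.001  0.023 -1.   ] w 0.0153 F [ 6.3 23.  -1.9] q [-0.17 -0.12  2.02  0.02  1.24 -1.63]
r 0.1784 ang 1.6
```

arm_command --steps '[[0.005, [0, -0.002, 0], [0, 0, 0]], [0.005, [0, -0.002, 0], [0, 0, 0]], [0.005, [0, -0.002, 0], [0, 0, 0]]]'

```text
time: 27.25
eef_pos: [0.4606, 0.0096, 0.2181]
tcp_rot: [0.746, 0.666, 0.016, -0.014]
contact_force: [-0.5, 9.0, 1.6]
gripper_width: 0.0152
```

Run:
```python
from h import *
arc(); 
save('scene','c11.png'); save('side','s11.png'); save('wrist','w11.png')
im=cv2.imread('pics/s11.png')[110:350,190:450]; cv2.imwrite('pics/s11z.png',cv2.resize(im,None,fx=2.4,fy=2.4))
im=cv2.imread('pics/c11.png')[110:330,160:460]; cv2.imwrite('pics/c11z.png',cv2.resize(im,None,fx=2.6,fy=2.6))
arc()
```

```text
t 27.25 tcp [0.4606 0.0096 0.2181] yaw 83.5 z [ 0.005  0.042 -0.999] w 0.0152 F [-0.5  9.   1.6] q [-0.18 -0.12  2.02  0.04  1.24 -1.65]
r 0.1782 ang 1.591
t 27.4 tcp [0.4606 0.0094 0.2181] yaw 83.5 z [ 0.005  0.042 -0.999] w 0.015 F [-0.  10.3  1.9] q [-0.18 -0.12  2.02  0.04  1.24 -1.65]
r 0.1782 ang 1.592
```

View pics/c11z.png

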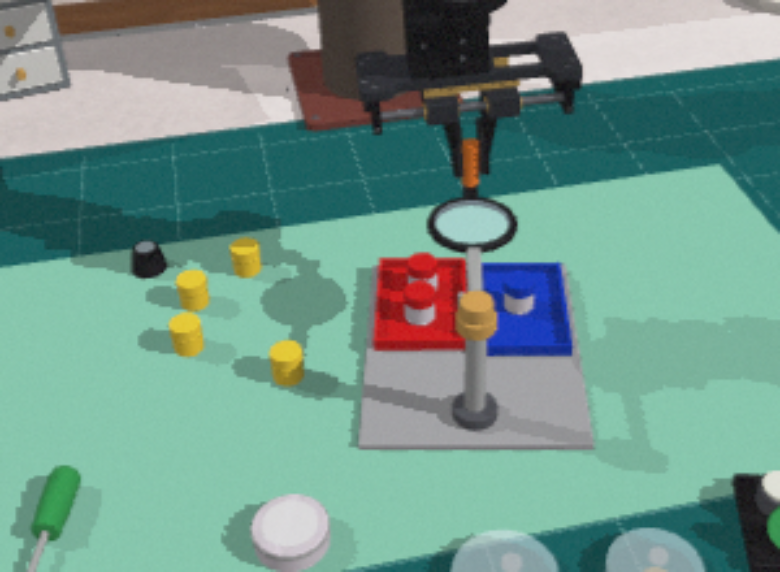

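View pics/s11z.png

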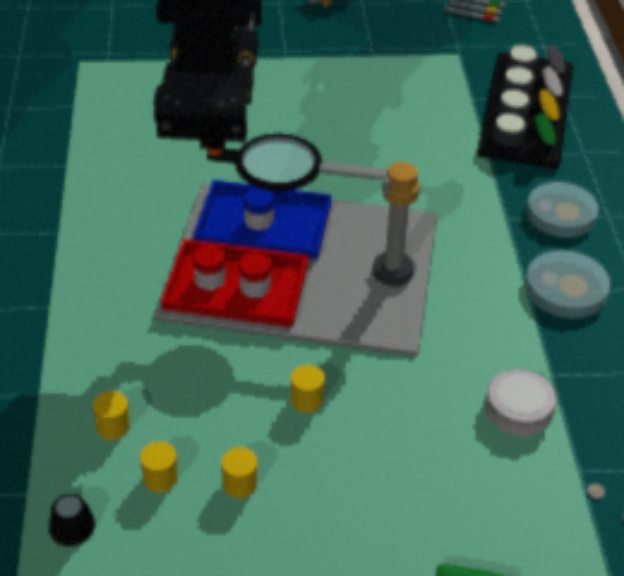

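View pics/w11.png

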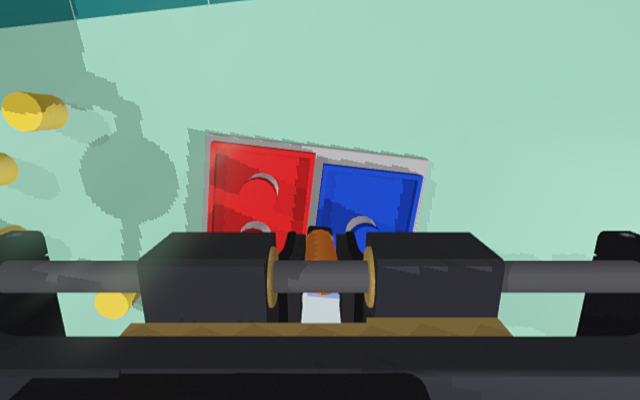

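arm_command --steps '[[0.005, [0, -0.004, 0], [-1, 0, 0]], [0.005, [-0.0005, -0.004, 0], [-0.5, 0, 0]]]'

```text
time: 27.57
eef_pos: [0.4601, 0.0081, 0.2181]
tcp_rot: [0.746, 0.665, 0.012, -0.01]
contact_force: [3.0, 22.1, 0.4]
gripper_width: 0.0153
```

Run:
```python
from h import *
arc(); env.grab_frame('side'); env.grab_frame('side'); arc()
```

```text
t 27.57 tcp [0.4601 0.0081 0.2181] yaw 83.5 z [ 0.006  0.031 -1.   ] w 0.0153 F [ 3.  22.1  0.4] q [-0.17 -0.12  2.02  0.03  1.24 -1.64]
r 0.1784 ang 1.599
t 27.67 tcp [0.4601 0.0083 0.2181] yaw 83.5 z [ 0.006  0.031 -0.999] w 0.0152 F [ 1.8 20.   1.4] q [-0.17 -0.12  2.02  0.03  1.24 -1.64]
r 0.1784 ang 1.598
```

Firmly against the stop, stable at about 20 N.

Run:
```python
from h import *
print(env.finish_job()); arc()
```

```text
the job is handed in; nothing more can be done
None
the job is handed in; nothing more can be done
```

I stood both red-lidded pots in the red tray and the blue-lidded pot in the blue tray while the magnifier arm was still parked. Then I swung the arm by its orange handle to its stop and handed the job in still gripping it. The hand-in gives no verdict.

- **Pots:** after the last placing, the wrist picture put the reds about 20 mm either side of the red tray's centre along it and within about 3 mm across. The blue was within about 3 mm of its tray's centre. All three were still upright in the side and scene pictures once the arm was at its stop.
- **Magnifier arm:** the arm angle worked out from the tool position was about 1.60 rad. The handle was gripped (15 mm opening) with about 20 N of side force held steady, well above the 4 N spring.
- **Bystanders:** the eyeglass, tin, screwdriver and the four yellow look-alikes looked unmoved in the pictures. I judged that by eye and did not measure it.
- **Disagreements:** the trays were up to about 10 mm from where my first fit of the stand put them, so I placed the pots from wrist-camera tray edges instead. On the first approach to the handle the tool sank about 45 mm below the planned height, leaving the fingertips below the handle's top. Measured force stayed under about 1 N, so I raised it, straightened it and approached again.

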